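Three ornaments back on their own stands

TASK

After dusting, the lantern, the ring dish and the balloon pump were put back on the wrong stands. Swap them round so that each stands upright and centred on the wooden stand shaped like its own foot (square lantern on the square stand, round dish on the round one, oblong-footed pump on the oblong one); while you do so, park one of them, let go, on the empty six-sided cork mat, and leave the mat empty at the end. Set each down gently without dropping or toppling it, and do not push the jar, the cup or the cardboard box out of place.

Things in the scene. Friction and masses are not known exactly. Their poses are not given: they have to be found in the camera images.
- lantern: loose small lantern, 300 g: square dark steel foot 64 x 64 mm, clear glass sides (hinged door, shut, on -x), square steel roof 66 mm wide with a 50 mm upper slab ending 95 mm up, and on it a round steel cap 34 mm in diameter from 95 to 124 mm up: grip it there from above. Origin: centre of the underside, z up. Starts on the round stand
- dish: loose pink ceramic ring dish, 180 g: round, 68 mm across the foot, 90 mm across the rim, rim 20 mm high, with a central upright post 18 mm in diameter (12 mm at the very tip) that reaches 66 mm up, by which it is best gripped from above. Origin: centre of the underside, z up. Starts on the oblong stand
- pump: loose purple balloon hand pump, upright, 220 g: oblong foot 84 (x) x 46 (y) x 10 mm; barrel 40 mm dia (collar 44) up to 115 mm; rod 10 mm; on top a T-handle bar 76 mm long (x), 22 mm thick (y), 136 to 160 mm up: grip it from above across the 22 mm. White nozzle at +x, 40 mm up. Origin: centre of underside, z up, x along handle and foot. Starts on the square stand
- square_stand: fixed flat wooden stand, square 108 x 108 mm, 12 mm thick. Origin: centre of the underside on the table; its top is 12 mm above. x, y along its sides. The lantern's place
- round_stand: fixed flat wooden stand, round, 120 mm in diameter, 12 mm thick. Origin: centre of the underside; its top is 12 mm above. The dish's place
- oblong_stand: fixed flat wooden stand, rectangle 140 mm (along x) x 92 mm (along y), 12 mm thick. Origin: centre of the underside; its top is 12 mm above. The pump's place
- cork_mat: fixed hexagonal cork mat, 120 mm across the flats, 6 mm thick, empty at the start: the parking spot. Origin: centre of the underside; its top is 6 mm above
- jar: loose bystander: amber glass jar with a steel cap, 60 mm in diameter, 75 mm tall, standing among the stands. Origin: centre of the underside. Not to be disturbed
- cup: loose bystander: white ceramic cup, 72 mm across, 85 mm tall, standing at the far right. Origin: centre of the underside. Not to be disturbed
- candle_box: loose bystander: plain cardboard box 60 (x) x 90 (y) x 35 mm, lying at the far left. Origin: centre of the underside. Not to be disturbed
Not all that is in view belongs to the job. Several things have the shape of the pump; the one meant has the colours described above. Of the things shaped like the dish, the pink one is meant.

How it is judged:
On the way:
1. one of the three stands released on the cork mat (its centre within 40 mm of the mat's) (((horizontal distance between lantern and cork_mat below 0.04 m and z of lantern in the frame of cork_mat between 0.002 and 0.01 m and angle between lantern's own z axis and vertical below 0.1 rad and linear speed of lantern below 0.02 m/s and contact force between the fingers and lantern below 0.1 N) or (horizontal distance between dish and cork_mat below 0.04 m and z of dish in the frame of cork_mat between 0.002 and 0.01 m and angle between dish's own z axis and vertical below 0.1 rad and linear speed of dish below 0.02 m/s and contact force between the fingers and dish below 0.1 N) or (horizontal distance between pump and cork_mat below 0.04 m and z of pump in the frame of cork_mat between 0.002 and 0.01 m and angle between pump's own z axis and vertical below 0.1 rad and linear speed of pump below 0.02 m/s and contact force between the fingers and pump below 0.1 N))), for 0.2 s.
At the end, for the whole second after the job is handed in: Lantern on the square, dish on the round, pump on the oblong stand: each centre within 15 mm of the stand's, underside within 4 mm of the stand's top, upright within 0.1 rad, at rest, released; cork mat empty (no thing's centre within 80 mm of its centre) (horizontal distance between lantern and square_stand below 0.015 m and z of lantern in the frame of square_stand between 0.008 and 0.016 m and angle between each of lantern, dish, pump's own z axis and vertical below 0.1 rad and linear speed of each of lantern, dish, pump below 0.02 m/s and contact force between the fingers and lantern below 0.1 N and horizontal distance between dish and round_stand below 0.015 m and z of dish in the frame of round_stand between 0.008 and 0.016 m and contact force between the fingers and dish below 0.1 N and horizontal distance between pump and oblong_stand below 0.015 m and z of pump in the frame of oblong_stand between 0.008 and 0.016 m and contact force between the fingers and pump below 0.1 N and horizontal distance between each of lantern, dish, pump and cork_mat above 0.08 m); the robot touches nothing.
It fails at once if the jar, the cup or the cardboard box is moved more than 20 mm (distance of any of jar, cup, candle_box from where it was at the start of the episode above 0.02 m).
It fails at once if the lantern, the dish or the pump is toppled (leans more than 0.5 rad) (angle between any of lantern, dish, pump's own z axis and vertical above 0.5 rad).
It fails at once if the lantern, the dish or the pump is dropped (falls free of the fingers faster than 0.5 m/s, about 13 mm of fall) ((linear speed of lantern above 0.5 m/s and contact force between the fingers and lantern below 0.1 N) or (linear speed of dish above 0.5 m/s and contact force between the fingers and dish below 0.1 N) or (linear speed of pump above 0.5 m/s and contact force between the fingers and pump below 0.1 N)).
It also fails if it takes over 131 s, if anything falls off the work surface, if the arm or the gripper's body presses on something with over 40 N, if the wrist force passes 120 N, or if a joint passes its speed limit or range.

ROBOT

A 7-joint arm with a two-finger parallel gripper is mounted at the origin on the work surface. World frame = base frame: x ahead of the robot, y to its left, z up, the work surface at z = 0. Lengths are in m, angles in rad, forces in N, time in s.
With the tool pointing down it reaches from about 0.4 to 0.85 m from the base axis. Payload 4.5 kg.
Tool frame: the origin (TCP) lies midway between the tips of the shut fingers; the grasp point (between the pads) lies r.grip_point_offset behind it (r.grip_point_offset is the distance from the TCP to the grasp point, in m); z points along the fingers, y is the line along which they close (so a half turn about z gives the same grasp; the last joint's range is limited). The gripper opens to 88 mm and grips with 3 to 60 N. Pads are 18 mm wide; open, the fingers measure 123 mm over their backs; the gripper's body (75 mm by 187 mm) begins 45 mm behind the grasp point.
Start: joints at [1.191, 0.689, -0.195, 1.565, 0.157, 0.902, -0.215], TCP at [0.251, -0.572, 0.239] pointing down, gripper open.
Joint ranges: [-3.01, 3.01], [-0.46, 2.08], [-1.47, 1.51], [0.13, 2.56], [-1, 4.14], [0.04, 2.09], [-2.66, 2.66]. Speed limits (rad/s): [2.57, 2.57, 3.14, 3.14, 3.14, 3.14, 3.14].

INTERFACE

Orientations are given as a unit quaternion [x, y, z, w].
In Python, from plant import r gives the robot as it stands.
- The arm moves only by the shell command python3 -m jog 'ROWS' [FORCE]. ROWS is JSON, a list of rows, each an object of numbers: "wx", "wy", "wz": the turn, a rotation vector about the world's x, y, z as a fraction of full scale; "dx", "dy", "dz": the shift along the world's x, y, z as a fraction of full scale; "hand": the closure, from 0 (fully open) to 1 (shut). In form: [{"wx": .., "wy": .., "wz": .., "dx": .., "dy": .., "dz": .., "hand": ..}, ...]. A call has 1 to 5 rows; each row shifts and turns the commanded pose from where the row before left it; what a row does not reach is not made up. Full scale, the value 1, is 0.25 m for a shift and 2 rad for a turn. A row lasts 1/12 s, in which the tool goes at most 41.7 mm and 7.16 degrees, less where a joint would pass 70% of its speed; a pose out of reach is approached as far as the arm can. A call with a number of a shift or a turn outside -1 to 1 is refused whole. A call with a gripper value outside its range is refused whole. The fingers move at their own pace and stop on an object; FORCE is the grip in N (left out, the last holds). Time passes only in rows, so rows that do not move let the fingers close. It gives the time, the measured TCP pose, the force, the opening and the grip force at its end, in the units of the state.
- r.get_state(): the state, without advancing time (a new reading comes with each control period).
- r.snapshot(name): name is "side" or "top"; returns the picture (420x560x3 uint8, red, green, blue); there is no depth.
- r.camera_info(name): a dict with "mtx" (3x3 intrinsics, pixels), "R" (3x3) and "t" (3): a world point X has camera coordinates R X + t. Camera axes: x right, y down, z forward; pixel columns grow to the right and rows downward; lengths in m; the calibration is good to about 2 mm. A picture is of the moment at which its call begins. camera_info takes no time and is no camera call.
- r.finish_job(): hands the job in; it is judged then, once.
Trained networks look in the newest picture that a camera, given by its name, has taken for a name from the list of things; names that differ only in an ending like _2 or _b are one class to them, and where a whole thing is asked for, a point or a joint stands for the part that bears it (a point fixed in the world has none). Each returns a list of dicts, best first, with "p" (0 to 1); they miss things now and then, are a little off and sometimes report something else, mostly with a low value. They report only what shows in the picture. A call takes as long as a camera call. They do not tell look-alikes from the thing itself.
- r.search_frame(camera, query): "bbox" ([left, top, right, bottom] in pixels, round what is visible of it).
- r.masks_of(camera, query): "region" (420x560 bool, what is visible of it) and "bbox" ([left, top, right, bottom] in pixels, round what is visible of it).
The state is a dict: "clock": time; "q": joint angles; "qd": joint speeds; "joint_torque": joint torques, N m; "tool_pos": TCP position; "eef_rot": TCP orientation; "contact_force": force on the tool from outside, world axes, zero at the start; "moment": the same for the moment, N m; "opening": opening from 0.0 (shut) to 1.0 (fully open); "finger_force": force on a finger pad.
Only numpy, scipy, OpenCV 4.12 (cv2) and the standard library are available. Lean on these libraries where they do the work, as an engineer would, in place of code of your own. Each camera call takes 0.05 s, during which the arm holds its last target. There are 200 camera calls.

## Working session

There is one attempt and no reset: what is moved stays moved. The work goes in short steps, Python scripts to look and compute and a shell command to move; the robot and the scene stay as the last step left them, time stands still between calls to the robot, and variables do not carry over. Pictures are saved under pics/ and viewed, at most 14 in all, crops included, and the job is handed in when it is done.

```bash
mkdir -p pics; ls; python3 - <<'E'
from plant import r
import cv2
for n in("top","side"):
    im=r.snapshot(n); cv2.imwrite(f"pics/{n}0.png",im[:,:,::-1])
    c=r.camera_info(n); print(n,c["mtx"].tolist(),c["R"].round(4).tolist() if hasattr(c["R"],'round') else c["R"],c["t"])
    for q in("lantern","dish","pump","square_stand","round_stand","oblong_stand","cork_mat","jar","cup","candle_box"):
        print(n,q,[(round(d["p"],2),[round(float(v)) for v in d["bbox"]]) for d in r.search_frame(n,q)[:4]])
s=r.get_state();print(s,r.grip_point_offset)
E
```

```text
pics
top [[539.7665976557344, 0.0, 277.4116193033334], [0.0, 539.7665976557344, 205.47649368153796], [0.0, 0.0, 1.0]] [[0.0038, -1.0, 0.0079], [-0.9935, -0.0047, -0.114], [0.114, -0.0074, -0.9935]] [-0.02678538  0.47912298  1.35226659]
top lantern [(0.74, [244, 183, 283, 218]), (0.72, [288, 111, 324, 143])]
top dish [(0.8, [289, 111, 326, 141]), (0.78, [180, 247, 215, 277])]
top pump [(0.93, [401, 215, 452, 243]), (0.83, [364, 258, 395, 296]), (0.59, [342, 200, 383, 226])]
top square_stand [(0.95, [330, 194, 383, 247])]
top round_stand [(0.79, [241, 186, 290, 229])]
top oblong_stand []
top cork_mat [(0.65, [202, 122, 254, 168])]
top jar [(0.77, [156, 190, 181, 217]), (0.46, [339, 204, 383, 226])]
top cup [(0.75, [399, 117, 434, 152])]
top candle_box [(0.78, [117, 114, 160, 151])]
side [[449.6855241800154, 0.0, 285.1990770573037], [0.0, 449.6855241800154, 194.91054977628644], [0.0, 0.0, 1.0]] [[-0.8143, -0.5805, 0.0048], [-0.409, 0.5679, -0.7143], [0.4119, -0.5836, -0.6998]] [0.38700334 0.2202411  0.96709768]
side lantern [(0.73, [261, 161, 298, 212])]
side dish [(0.94, [229, 136, 260
[... 470 characters left out ...]
q': array([ 1.19082226,  0.68911486, -0.19455539,  1.56526817,  0.15724521,
        0.90248385, -0.2151194 ]), 'qd': array([-0.0007535 , -0.0003353 , -0.00186447,  0.00071189,  0.00107225,
       -0.00069103,  0.00062026]), 'joint_torque': array([ 5.15632855e-04, -5.27491164e+01, -1.26713298e+00, -1.53741395e+01,
       -5.19247726e-02, -8.40526282e-04, -2.56473754e-05]), 'tool_pos': array([ 0.2513242 , -0.57228702,  0.23874079]), 'eef_rot': array([9.78682221e-01, 2.05380396e-01, 2.61439782e-05, 4.44781553e-05]), 'contact_force': array([-0.47725313, -0.43953489, -0.39114347]), 'moment': array([-0.02064683, -0.0287305 ,  0.05102842]), 'finger_force': 0.0, 'opening': 1.0020279034185247} 0.0187
```

```bash
python3 - <<'E'
import cv2
a=cv2.imread("pics/top0.png")[95:305,100:460]; cv2.imwrite("pics/top0c.png",cv2.resize(a,None,fx=2.2,fy=2.2,interpolation=cv2.INTER_CUBIC))
a=cv2.imread("pics/side0.png")[70:300,90:450]; cv2.imwrite("pics/side0c.png",cv2.resize(a,None,fx=2.2,fy=2.2,interpolation=cv2.INTER_CUBIC))
E
```

```text
(no output)
```

View pics/top0c.png

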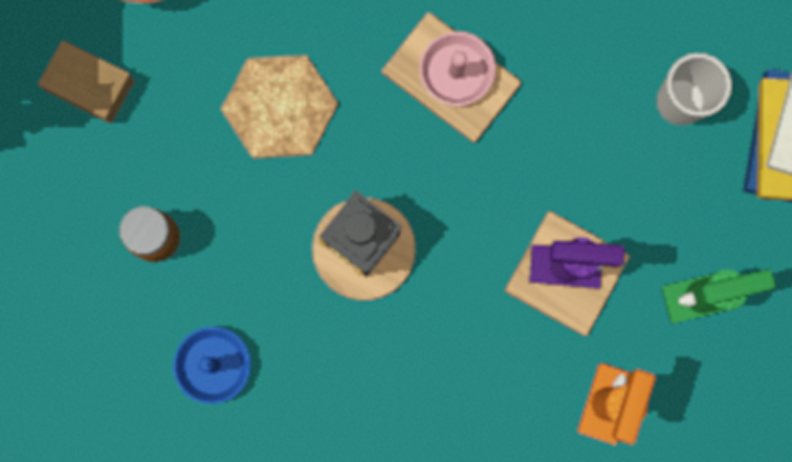

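View pics/side0c.png

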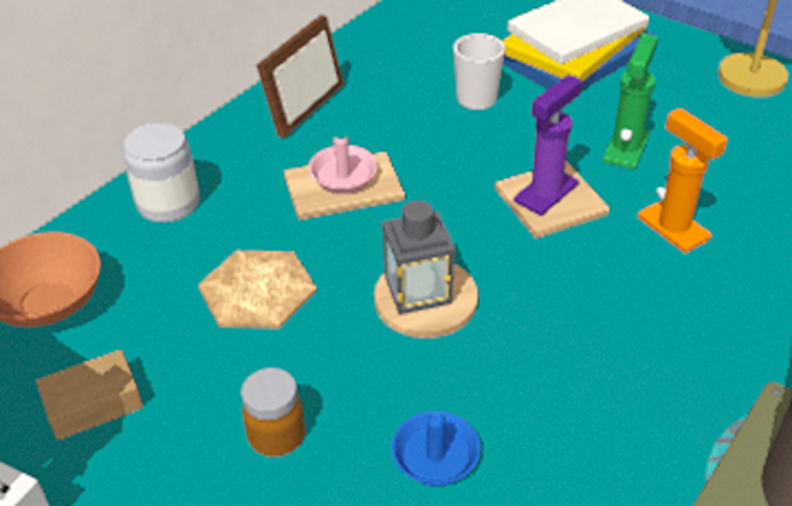

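The crops (2.2x, offset (100,95) top and (90,70) side) show the pink dish on the oblong stand, crop (458,68). The lantern is on the round stand at (363,230), the purple pump on the square stand at (575,265), and the mat is empty at (280,106). The blue dish and the green and orange pumps are decoys.

```bash
cat > h.py <<'E'
import numpy as np,cv2
from plant import r
def ray(cam,uv,z):
    c=r.camera_info(cam);R=np.array(c["R"]);t=np.array(c["t"])
    o=-R.T@t; d=R.T@np.linalg.inv(c["mtx"])@np.array([uv[0],uv[1],1.])
    return (o+d*(z-o[2])/d[2])[:2]
T=lambda u,v,z:ray("top",(100+u/2.2,95+v/2.2),z)
S=lambda u,v,z:ray("side",(90+u/2.2,70+v/2.2),z)
E
python3 - <<'E'
from h import *
np.set_printoptions(precision=4,suppress=True)
def poly(n,f,pts,z):
    P=np.array([f(u,v,z) for u,v in pts]); e=np.roll(P,-1,0)-P
    print(n,P.mean(0),"len",np.linalg.norm(e,axis=1),"ang",np.degrees(np.arctan2(e[:,1],e[:,0])))
poly("oblT",T,[(429,13),(521,82),(475,141),(383,72)],.012)
poly("oblS",S,[(285,177),(388,154),(404,194),(302,216)],.012)
poly("sqT",T,[(550,212),(629,258),(587,334),(506,290)],.012)
poly("sqS",S,[(497,184),(566,158),(608,208),(540,234)],.012)
print("roundT",T(363.5,248.5,.012)); print("roundS",S(426,293,.012))
poly("matT",T,[(245,56),(307,54),(338,104),(311,155),(253,157),(221,107)],.006)
poly("matS",S,[(234,251),(285,250),(315,288),(274,327),(219,326),(199,290)],.006)
print("dish rim T",T(458,68.5,.032),"post",T(457,58,.078),"S rim",S(343.5,168,.032),"post",S(341,140,.078))
print("lantern cap T",T(361,224,.136),"S",S(419,210,.136))
poly("roofT",T,[(357,193),(400,233),(367,273),(321,233)],.09)
poly("barT",T,[(553,243),(622,242),(623,264),(553,266)],.172)
poly("barS",S,[(534,99),(570,79),(580,84),(545,104)],.172)
poly("footT",T,[(532,246),(603,248),(601,288),(530,284)],.022)
for n,u,v in(("jar",145,230),("cup",698,85),("green",745,285),("orange",636,405),("blue",213,360)):print(n,T(u,v,dict(jar=.075,cup=.085,green=.16,orange=.16,blue=.02)[n]))
from scipy.spatial.transform import Rotation as Ro
print(Ro.from_quat(r.get_state()["eef_rot"]).as_matrix())
E
```

```text
oblT [ 0.6813 -0.0977] len [0.1385 0.0907 0.1376 0.0913] ang [-127.433   142.4594   52.7994  -37.0099]
oblS [ 0.6764 -0.0927] len [0.1432 0.0874 0.1351 0.0833] ang [-123.9626  140.8807   54.4767  -33.7575]
sqT [ 0.4463 -0.2334] len [0.107  0.1027 0.1071 0.1064] ang [-120.3816  150.39     61.5597  -29.6504]
sqS [ 0.4459 -0.2329] len [0.1109 0.112  0.1035 0.1087] ang [-114.2745  148.2664   64.3142  -28.0221]
roundT [0.4744 0.0066]
roundS [0.4753 0.0069]
matT [0.6467 0.1086] len [0.0744 0.0718 0.0696 0.069  0.072  0.0684] ang [ -87.7581 -148.2632  153.0522   92.3126   32.992   -23.7341]
matS [0.6476 0.1128] len [0.0621 0.0777 0.0748 0.0624 0.0656 0.0742] ang [-142.5657  158.2724   92.0406   34.3285  -25.1828  -79.6751]
dish rim T [ 0.6862 -0.1037] post [ 0.6861 -0.0996] S rim [ 0.6834 -0.0995] post [ 0.6829 -0.098 ]
lantern cap T [0.4872 0.0076] S [0.4837 0.0087]
roofT [0.4832 0.008 ] len [0.0656 0.0576 0.0678 0.06  ] ang [-132.9171  140.8962   49.1822  -41.3038]
barT [ 0.4524 -0.229 ] len [0.0719 0.023  0.0729 0.024 ] ang [ -88.8934 -178.4651   91.9041   -0.6756]
barS [ 0.4523 -0.2261] len [0.0626 0.0151 0.0613 0.0156] ang [-102.2184  171.1737   78.1473   -4.4162]
footT [ 0.4534 -0.2302] len [0.083  0.0469 0.0827 0.0446] ang [-91.3519 176.2039  87.0239  -3.554 ]
jar [0.4872 0.2507]
cup [ 0.6545 -0.3722]
green [ 0.4215 -0.3956]
orange [ 0.2965 -0.2787]
blue [0.3433 0.1793]
[[ 0.9156  0.402   0.0001]
 [ 0.402  -0.9156 -0.0001]
 [ 0.      0.0001 -1.    ]]
```

```bash
python3 - <<'E'
from h import *
for n,u,v in(("frameL",285,133),("frameR",340,75),("whitejar",168,205),("lamp",755,75),("books",575,75),("bowl",40,290)):print(n,S(u,v,0).round(3))
E
```

```text
frameL [ 0.827 -0.143]
frameR [ 0.857 -0.303]
whitejar [0.846 0.063]
lamp [ 0.347 -0.672]
books [ 0.569 -0.512]
bowl [0.855 0.26 ]
```

View pics/top0.png

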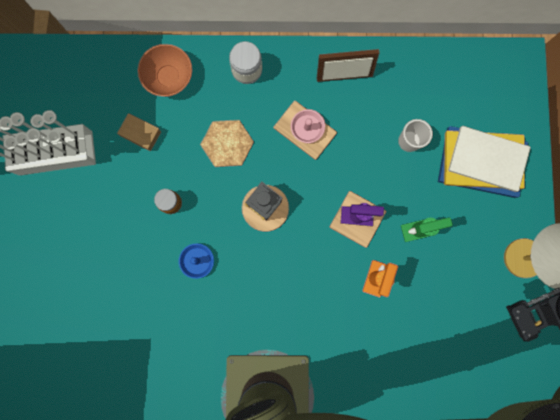

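The full top view shows the gripper at (540,315), next to the lamp at (550,255), so I'll leave along +y first and then go over to the dish.

```bash
python3 -m jog '[{"dy":0.16,"dz":0.02,"hand":0},{"dy":0.16,"dz":0.02,"hand":0},{"dy":0.16,"hand":0},{"dy":0.16,"hand":0},{"dy":0.16,"hand":0}]'
python3 -m jog '[{"dx":0.116,"dy":0.072,"hand":0},{"dx":0.116,"dy":0.072,"hand":0},{"dx":0.116,"dy":0.072,"hand":0},{"dx":0.116,"dy":0.072,"hand":0},{"dx":0.116,"dy":0.072,"hand":0}]'
python3 -m jog '[{"dx":0.116,"dy":0.072,"hand":0},{"dx":0.116,"dy":0.072,"hand":0},{"dx":0.116,"dy":0.072,"hand":0},{"dx":0.116,"dy":0.072,"hand":0},{"dx":0.116,"dy":0.072,"hand":0}]'
python3 -m jog '[{"dx":0.116,"dy":0.072,"hand":0},{"dx":0.116,"dy":0.072,"hand":0},{"dx":0.116,"dy":0.072,"hand":0},{"dx":0.116,"dy":0.072,"hand":0},{"dx":0.116,"dy":0.072,"hand":0}]'
python3 -m jog '[{"hand":0},{"hand":0},{"hand":0}]'
```

```text
invalid input
invalid input
invalid input
invalid input
invalid input
```

```bash
python3 -m jog '[{"wx":0,"wy":0,"wz":0,"dx":0,"dy":0.16,"dz":0.02,"hand":0},{"wx":0,"wy":0,"wz":0,"dx":0,"dy":0.16,"dz":0.02,"hand":0}]'
```

```text
clock: 1.27
tool_pos: [0.2508, -0.4927, 0.2481]
eef_rot: [0.979, 0.204, 0.0, 0.0]
contact_force: [-0.5, 0.5, -0.9]
opening: 0.998
finger_force: 0.0
```

```bash
python3 -m jog '[{"wx":0,"wy":0,"wz":0,"dx":0,"dy":0.16,"dz":0,"hand":0},{"wx":0,"wy":0,"wz":0,"dx":0,"dy":0.16,"dz":0,"hand":0},{"wx":0,"wy":0,"wz":0,"dx":0,"dy":0.16,"dz":0,"hand":0}]'
python3 -m jog '[{"wx":0,"wy":0,"wz":0,"dx":0.116,"dy":0.073,"dz":0,"hand":0},{"wx":0,"wy":0,"wz":0,"dx":0.116,"dy":0.073,"dz":0,"hand":0},{"wx":0,"wy":0,"wz":0,"dx":0.116,"dy":0.073,"dz":0,"hand":0},{"wx":0,"wy":0,"wz":0,"dx":0.116,"dy":0.073,"dz":0,"hand":0},{"wx":0,"wy":0,"wz":0,"dx":0.116,"dy":0.073,"dz":0,"hand":0}]'
python3 -m jog '[{"wx":0,"wy":0,"wz":0,"dx":0.116,"dy":0.073,"dz":0,"hand":0},{"wx":0,"wy":0,"wz":0,"dx":0.116,"dy":0.073,"dz":0,"hand":0},{"wx":0,"wy":0,"wz":0,"dx":0.116,"dy":0.073,"dz":0,"hand":0},{"wx":0,"wy":0,"wz":0,"dx":0.116,"dy":0.073,"dz":0,"hand":0},{"wx":0,"wy":0,"wz":0,"dx":0.116,"dy":0.073,"dz":0,"hand":0}]'
python3 -m jog '[{"wx":0,"wy":0,"wz":0,"dx":0.116,"dy":0.073,"dz":0,"hand":0},{"wx":0,"wy":0,"wz":0,"dx":0.116,"dy":0.073,"dz":0,"hand":0},{"wx":0,"wy":0,"wz":0,"dx":0.116,"dy":0.073,"dz":0,"hand":0},{"wx":0,"wy":0,"wz":0,"dx":0.116,"dy":0.073,"dz":0,"hand":0},{"wx":0,"wy":0,"wz":0,"dx":0.116,"dy":0.073,"dz":0,"hand":0}]'
python3 -m jog '[{"wx":0,"wy":0,"wz":0,"dx":0,"dy":0,"dz":0,"hand":0},{"wx":0,"wy":0,"wz":0,"dx":0,"dy":0,"dz":0,"hand":0},{"wx":0,"wy":0,"wz":0,"dx":0,"dy":0,"dz":0,"hand":0}]'
```

```text
clock: 1.52
tool_pos: [0.2511, -0.3706, 0.249]
eef_rot: [0.979, 0.205, 0.0, 0.0]
contact_force: [0.1, 0.6, -0.7]
opening: 0.998
finger_force: 0.0
clock: 1.93
tool_pos: [0.3977, -0.28, 0.249]
eef_rot: [0.979, 0.205, 0.0, 0.0]
contact_force: [0.6, -1.0, -0.2]
opening: 0.995
finger_force: 0.0
clock: 2.35
tool_pos: [0.5427, -0.1886, 0.2489]
eef_rot: [0.979, 0.206, 0.0, 0.0]
contact_force: [-0.2, -0.3, -0.1]
opening: 0.998
finger_force: 0.0
clock: 2.77
tool_pos: [0.6875, -0.0974, 0.2488]
eef_rot: [0.979, 0.206, -0.0, 0.0]
contact_force: [-0.0, -1.3, 1.1]
opening: 1.0
finger_force: 0.0
clock: 3.02
tool_pos: [0.6857, -0.0991, 0.2483]
eef_rot: [0.979, 0.205, -0.001, 0.0]
contact_force: [-0.4, 0.1, 0.4]
opening: 0.997
finger_force: 0.0
```

```bash
python3 -m jog '[{"wx":0,"wy":0,"wz":0,"dx":0,"dy":0,"dz":-0.14,"hand":0},{"wx":0,"wy":0,"wz":0,"dx":0,"dy":0,"dz":-0.14,"hand":0},{"wx":0,"wy":0,"wz":0,"dx":0,"dy":0,"dz":-0.14,"hand":0},{"wx":0,"wy":0,"wz":0,"dx":0,"dy":0,"dz":-0.14,"hand":0},{"wx":0,"wy":0,"wz":0,"dx":0,"dy":0,"dz":-0.06,"hand":0}]'
python3 -m jog '[{"wx":0,"wy":0,"wz":0,"dx":0,"dy":0,"dz":-0.06,"hand":0},{"wx":0,"wy":0,"wz":0,"dx":0,"dy":0,"dz":-0.06,"hand":0},{"wx":0,"wy":0,"wz":0,"dx":0,"dy":0,"dz":-0.06,"hand":0},{"wx":0,"wy":0,"wz":0,"dx":0,"dy":0,"dz":0,"hand":0},{"wx":0,"wy":0,"wz":0,"dx":0,"dy":0,"dz":0,"hand":0}]'
python3 -m jog '[{"wx":0,"wy":0,"wz":0,"dx":0,"dy":0,"dz":0,"hand":0.6},{"wx":0,"wy":0,"wz":0,"dx":0,"dy":0,"dz":0,"hand":0.7},{"wx":0,"wy":0,"wz":0,"dx":0,"dy":0,"dz":0,"hand":0.8},{"wx":0,"wy":0,"wz":0,"dx":0,"dy":0,"dz":0,"hand":0.9},{"wx":0,"wy":0,"wz":0,"dx":0,"dy":0,"dz":0,"hand":1}]' 15
python3 -m jog '[{"wx":0,"wy":0,"wz":0,"dx":0,"dy":0,"dz":0,"hand":1},{"wx":0,"wy":0,"wz":0,"dx":0,"dy":0,"dz":0,"hand":1},{"wx":0,"wy":0,"wz":0,"dx":0,"dy":0,"dz":0,"hand":1},{"wx":0,"wy":0,"wz":0,"dx":0,"dy":0,"dz":0,"hand":1},{"wx":0,"wy":0,"wz":0,"dx":0,"dy":0,"dz":0,"hand":1}]'
```

```text
clock: 3.43
tool_pos: [0.682, -0.1004, 0.0893]
eef_rot: [0.979, 0.204, -0.004, -0.001]
contact_force: [-0.1, 0.5, -0.4]
opening: 1.001
finger_force: 0.0
clock: 3.85
tool_pos: [0.6856, -0.099, 0.0483]
eef_rot: [0.979, 0.205, -0.001, -0.0]
contact_force: [0.4, -0.9, 0.1]
opening: 1.001
finger_force: 0.0
clock: 4.27
tool_pos: [0.6867, -0.0985, 0.0494]
eef_rot: [0.979, 0.205, 0.0, 0.0]
contact_force: [-0.8, -1.1, -0.1]
opening: 0.647
finger_force: 0.0
clock: 4.68
tool_pos: [0.6863, -0.0985, 0.0487]
eef_rot: [0.979, 0.205, -0.0, 0.0]
contact_force: [0.5, -1.3, 0.8]
opening: 0.268
finger_force: 1.3
```

```bash
python3 -m jog '[{"wx":0,"wy":0,"wz":0,"dx":0,"dy":0,"dz":0,"hand":1},{"wx":0,"wy":0,"wz":0,"dx":0,"dy":0,"dz":0,"hand":1},{"wx":0,"wy":0,"wz":0,"dx":0,"dy":0,"dz":0,"hand":1},{"wx":0,"wy":0,"wz":0,"dx":0,"dy":0,"dz":0,"hand":1},{"wx":0,"wy":0,"wz":0,"dx":0,"dy":0,"dz":0,"hand":1}]'
python3 -m jog '[{"wx":0,"wy":0,"wz":0,"dx":0,"dy":0,"dz":0.04,"hand":1},{"wx":0,"wy":0,"wz":0,"dx":0,"dy":0,"dz":0.04,"hand":1},{"wx":0,"wy":0,"wz":0,"dx":0,"dy":0,"dz":0.04,"hand":1},{"wx":0,"wy":0,"wz":0,"dx":0,"dy":0,"dz":0.04,"hand":1},{"wx":0,"wy":0,"wz":0,"dx":0,"dy":0,"dz":0.04,"hand":1}]'
python3 - <<'E'
from h import *
im=r.snapshot("side");cv2.imwrite("pics/s1.png",im[90:250,150:350,::-1].repeat(3,0).repeat(3,1))
E
```

```text
clock: 5.1
tool_pos: [0.6865, -0.0988, 0.0488]
eef_rot: [0.979, 0.205, 0.0, 0.0]
contact_force: [-0.1, -1.5, 0.8]
opening: 0.199
finger_force: 15.0
clock: 5.52
tool_pos: [0.6866, -0.0983, 0.1003]
eef_rot: [0.979, 0.206, 0.0, 0.0]
contact_force: [0.1, 0.1, -2.3]
opening: 0.197
finger_force: 15.0
```

View pics/s1.png

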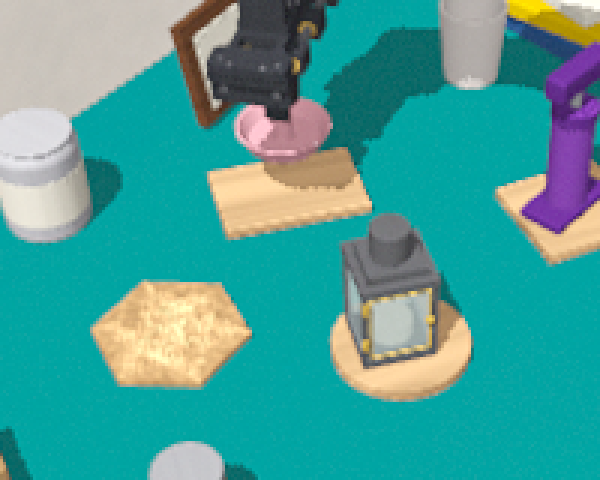

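The dish hangs level in the fingers, at view pixel (283,130). Next stop is the mat.

```bash
python3 -m jog '[{"wx":0,"wy":0,"wz":0,"dx":-0.016,"dy":0.083,"dz":0,"hand":1},{"wx":0,"wy":0,"wz":0,"dx":-0.016,"dy":0.083,"dz":0,"hand":1},{"wx":0,"wy":0,"wz":0,"dx":-0.016,"dy":0.083,"dz":0,"hand":1},{"wx":0,"wy":0,"wz":0,"dx":-0.016,"dy":0.083,"dz":0,"hand":1},{"wx":0,"wy":0,"wz":0,"dx":-0.016,"dy":0.083,"dz":0,"hand":1}]'
python3 -m jog '[{"wx":0,"wy":0,"wz":0,"dx":-0.016,"dy":0.084,"dz":0,"hand":1},{"wx":0,"wy":0,"wz":0,"dx":-0.016,"dy":0.084,"dz":0,"hand":1},{"wx":0,"wy":0,"wz":0,"dx":-0.016,"dy":0.084,"dz":0,"hand":1},{"wx":0,"wy":0,"wz":0,"dx":-0.016,"dy":0.084,"dz":0,"hand":1},{"wx":0,"wy":0,"wz":0,"dx":-0.016,"dy":0.084,"dz":0,"hand":1}]'
python3 -m jog '[{"wx":0,"wy":0,"wz":0,"dx":0,"dy":0,"dz":-0.05,"hand":1},{"wx":0,"wy":0,"wz":0,"dx":0,"dy":0,"dz":-0.05,"hand":1},{"wx":0,"wy":0,"wz":0,"dx":0,"dy":0,"dz":-0.05,"hand":1},{"wx":0,"wy":0,"wz":0,"dx":0,"dy":0,"dz":-0.05,"hand":1},{"wx":0,"wy":0,"wz":0,"dx":0,"dy":0,"dz":0,"hand":1}]'
python3 -m jog '[{"wx":0,"wy":0,"wz":0,"dx":0,"dy":0,"dz":0,"hand":1},{"wx":0,"wy":0,"wz":0,"dx":0,"dy":0,"dz":-0.01,"hand":1},{"wx":0,"wy":0,"wz":0,"dx":0,"dy":0,"dz":-0.008,"hand":1},{"wx":0,"wy":0,"wz":0,"dx":0,"dy":0,"dz":0,"hand":1},{"wx":0,"wy":0,"wz":0,"dx":0,"dy":0,"dz":0,"hand":1}]'
```

```text
clock: 5.98
tool_pos: [0.6662, 0.0063, 0.0992]
eef_rot: [0.979, 0.205, 0.0, -0.0]
contact_force: [0.1, -0.4, -2.2]
opening: 0.198
finger_force: 15.0
clock: 6.4
tool_pos: [0.6462, 0.1114, 0.0992]
eef_rot: [0.979, 0.205, 0.0, -0.0]
contact_force: [0.5, -0.6, -1.9]
opening: 0.196
finger_force: 15.0
clock: 6.82
tool_pos: [0.6442, 0.1078, 0.0452]
eef_rot: [0.979, 0.205, -0.003, 0.001]
contact_force: [-0.3, -0.4, -2.5]
opening: 0.198
finger_force: 15.0
clock: 7.23
tool_pos: [0.6466, 0.1102, 0.0446]
eef_rot: [0.979, 0.205, 0.0, 0.0]
contact_force: [-0.2, 0.2, -2.2]
opening: 0.199
finger_force: 15.0
```

```bash
python3 -m jog '[{"wx":0,"wy":0,"wz":0,"dx":0,"dy":0,"dz":-0.004,"hand":1},{"wx":0,"wy":0,"wz":0,"dx":0,"dy":0,"dz":-0.003,"hand":1},{"wx":0,"wy":0,"wz":0,"dx":0,"dy":0,"dz":0,"hand":1},{"wx":0,"wy":0,"wz":0,"dx":0,"dy":0,"dz":0,"hand":1}]'
```

```text
clock: 7.57
tool_pos: [0.6466, 0.1102, 0.0428]
eef_rot: [0.979, 0.205, 0.0, 0.0]
contact_force: [0.4, -0.3, -0.2]
opening: 0.198
finger_force: 15.0
```

```bash
python3 -m jog '[{"wx":0,"wy":0,"wz":0,"dx":0,"dy":0,"dz":0,"hand":0.6},{"wx":0,"wy":0,"wz":0,"dx":0,"dy":0,"dz":0,"hand":0.4},{"wx":0,"wy":0,"wz":0,"dx":0,"dy":0,"dz":0,"hand":0.2},{"wx":0,"wy":0,"wz":0,"dx":0,"dy":0,"dz":0,"hand":0},{"wx":0,"wy":0,"wz":0,"dx":0,"dy":0,"dz":0,"hand":0}]'
python3 -m jog '[{"wx":0,"wy":0,"wz":0,"dx":0,"dy":0,"dz":0,"hand":0},{"wx":0,"wy":0,"wz":0,"dx":0,"dy":0,"dz":0.04,"hand":0},{"wx":0,"wy":0,"wz":0,"dx":0,"dy":0,"dz":0.08,"hand":0},{"wx":0,"wy":0,"wz":0,"dx":0,"dy":0,"dz":0.14,"hand":0},{"wx":0,"wy":0,"wz":0,"dx":0,"dy":0,"dz":0.14,"hand":0}]'
python3 -m jog '[{"wx":0,"wy":0,"wz":0,"dx":0,"dy":0,"dz":0.14,"hand":0},{"wx":0,"wy":0,"wz":0,"dx":0,"dy":0,"dz":0.14,"hand":0},{"wx":0,"wy":0,"wz":0,"dx":0,"dy":0,"dz":0.14,"hand":0}]'
python3 -m jog '[{"wx":0,"wy":0,"wz":0.038,"dx":-0.052,"dy":-0.09,"dz":0,"hand":0},{"wx":0,"wy":0,"wz":0.038,"dx":-0.052,"dy":-0.09,"dz":0,"hand":0},{"wx":0,"wy":0,"wz":0.038,"dx":-0.052,"dy":-0.09,"dz":0,"hand":0},{"wx":0,"wy":0,"wz":0.038,"dx":-0.052,"dy":-0.09,"dz":0,"hand":0},{"wx":0,"wy":0,"wz":0.038,"dx":-0.052,"dy":-0.09,"dz":0,"hand":0}]'
python3 -m jog '[{"wx":0,"wy":0,"wz":0.038,"dx":-0.052,"dy":-0.09,"dz":0,"hand":0},{"wx":0,"wy":0,"wz":0.038,"dx":-0.052,"dy":-0.09,"dz":0,"hand":0},{"wx":0,"wy":0,"wz":0.038,"dx":-0.052,"dy":-0.09,"dz":0,"hand":0},{"wx":0,"wy":0,"wz":0.038,"dx":-0.052,"dy":-0.09,"dz":0,"hand":0},{"wx":0,"wy":0,"wz":0.038,"dx":-0.052,"dy":-0.09,"dz":0,"hand":0}]'
python3 -m jog '[{"wx":0,"wy":0,"wz":0.038,"dx":-0.052,"dy":-0.09,"dz":0,"hand":0},{"wx":0,"wy":0,"wz":0.038,"dx":-0.052,"dy":-0.09,"dz":0,"hand":0},{"wx":0,"wy":0,"wz":0.038,"dx":-0.052,"dy":-0.09,"dz":0,"hand":0},{"wx":0,"wy":0,"wz":0.038,"dx":-0.052,"dy":-0.09,"dz":0,"hand":0},{"wx":0,"wy":0,"wz":0.038,"dx":-0.052,"dy":-0.09,"dz":0,"hand":0}]'
python3 -m jog '[{"wx":0,"wy":0,"wz":0,"dx":0,"dy":0,"dz":0,"hand":0},{"wx":0,"wy":0,"wz":0,"dx":0,"dy":0,"dz":0,"hand":0},{"wx":0,"wy":0,"wz":0,"dx":0,"dy":0,"dz":0,"hand":0}]'
python3 - <<'E'
from h import *
from scipy.spatial.transform import Rotation as Ro
s=r.get_state();y=Ro.from_quat(s["eef_rot"]).as_matrix()[:,1];print("closing deg",np.degrees(np.arctan2(y[1],y[0])),s["q"].round(2))
im=r.snapshot("side");cv2.imwrite("pics/s2.png",im[60:260,150:430,::-1].repeat(2,0).repeat(2,1))
E
```

```text
clock: 7.98
tool_pos: [0.6464, 0.1103, 0.0426]
eef_rot: [0.979, 0.205, 0.0, 0.0]
contact_force: [-0.6, 0.7, 0.7]
opening: 0.55
finger_force: 0.0
clock: 8.4
tool_pos: [0.6454, 0.11, 0.1433]
eef_rot: [0.979, 0.206, -0.001, 0.0]
contact_force: [0.2, 0.1, -0.4]
opening: 0.93
finger_force: 0.0
clock: 8.65
tool_pos: [0.646, 0.1101, 0.2502]
eef_rot: [0.979, 0.205, 0.0, 0.0]
contact_force: [-0.2, 0.3, 0.2]
opening: 0.998
finger_force: 0.0
clock: 9.07
tool_pos: [0.5806, -0.0033, 0.2484]
eef_rot: [0.921, 0.388, 0.0, 0.0]
contact_force: [0.4, -0.7, 0.2]
opening: 0.999
finger_force: 0.0
clock: 9.48
tool_pos: [0.5156, -0.116, 0.2483]
eef_rot: [0.832, 0.555, 0.0, 0.001]
contact_force: [0.7, -0.7, 0.8]
opening: 0.999
finger_force: 0.0
clock: 9.9
tool_pos: [0.4505, -0.2285, 0.2483]
eef_rot: [0.712, 0.702, -0.0, 0.001]
contact_force: [0.2, -0.6, -0.1]
opening: 0.997
finger_force: 0.0
clock: 10.15
tool_pos: [0.4518, -0.2269, 0.2481]
eef_rot: [0.713, 0.701, 0.0, 0.0]
contact_force: [0.5, 1.0, -0.6]
opening: 1.0
finger_force: 0.0
closing deg -1.008184557876095 [ 0.68  0.55 -0.48  1.9   0.35  0.77 -0.01]
```

View pics/s2.png

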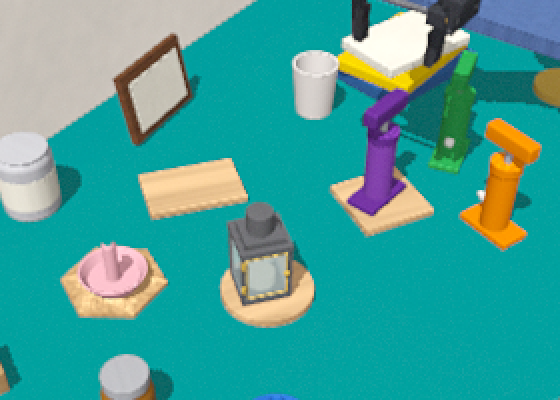

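The dish stands on the mat (view pixel (113,270)). The hand is above the pump.

```bash
python3 -m jog '[{"wx":0,"wy":0,"wz":0,"dx":0,"dy":-0.006,"dz":-0.1,"hand":0},{"wx":0,"wy":0,"wz":0,"dx":0,"dy":0,"dz":-0.1,"hand":0},{"wx":0,"wy":0,"wz":0,"dx":0,"dy":0,"dz":-0.1,"hand":0},{"wx":0,"wy":0,"wz":0,"dx":0,"dy":0,"dz":-0.08,"hand":0},{"wx":0,"wy":0,"wz":0,"dx":0,"dy":0,"dz":-0.05,"hand":0}]'
python3 -m jog '[{"wx":0,"wy":0,"wz":0,"dx":0,"dy":0,"dz":0,"hand":0},{"wx":0,"wy":0,"wz":0,"dx":0,"dy":0,"dz":0,"hand":0},{"wx":0,"wy":0,"wz":0,"dx":0,"dy":0,"dz":0,"hand":0.6},{"wx":0,"wy":0,"wz":0,"dx":0,"dy":0,"dz":0,"hand":0.7},{"wx":0,"wy":0,"wz":0,"dx":0,"dy":0,"dz":0,"hand":0.7}]' 8
python3 -m jog '[{"wx":0,"wy":0,"wz":0,"dx":0,"dy":0,"dz":0,"hand":0.7},{"wx":0,"wy":0,"wz":0,"dx":0,"dy":0,"dz":0,"hand":0.72},{"wx":0,"wy":0,"wz":0,"dx":0,"dy":0,"dz":0,"hand":0.74},{"wx":0,"wy":0,"wz":0,"dx":0,"dy":0,"dz":0,"hand":0.76},{"wx":0,"wy":0,"wz":0,"dx":0,"dy":0,"dz":0,"hand":0.8}]'
python3 -m jog '[{"wx":0,"wy":0,"wz":0,"dx":0,"dy":0,"dz":0,"hand":1},{"wx":0,"wy":0,"wz":0,"dx":0,"dy":0,"dz":0,"hand":1},{"wx":0,"wy":0,"wz":0,"dx":0,"dy":0,"dz":0,"hand":1},{"wx":0,"wy":0,"wz":0,"dx":0,"dy":0,"dz":0,"hand":1},{"wx":0,"wy":0,"wz":0,"dx":0,"dy":0,"dz":0,"hand":1}]'  25
```

```text
clock: 10.62
tool_pos: [0.4515, -0.2269, 0.1383]
eef_rot: [0.712, 0.702, -0.0, -0.001]
contact_force: [0.3, 0.1, 0.5]
opening: 1.004
finger_force: 0.0
clock: 11.03
tool_pos: [0.4521, -0.2289, 0.141]
eef_rot: [0.713, 0.701, 0.0, 0.001]
contact_force: [-0.1, 0.4, 0.0]
opening: 0.794
finger_force: 0.0
clock: 11.45
tool_pos: [0.4513, -0.2288, 0.14]
eef_rot: [0.713, 0.701, 0.0, 0.0]
contact_force: [-0.4, 0.8, 0.2]
opening: 0.419
finger_force: 0.0
clock: 11.87
tool_pos: [0.4515, -0.2287, 0.14]
eef_rot: [0.713, 0.701, 0.0, 0.0]
contact_force: [2.1, -0.2, -0.2]
opening: 0.25
finger_force: 24.3
```

```bash
python3 -m jog '[{"wx":0,"wy":0,"wz":0,"dx":0,"dy":0,"dz":0.03,"hand":1},{"wx":0,"wy":0,"wz":0,"dx":0,"dy":0,"dz":0.04,"hand":1},{"wx":0,"wy":0,"wz":0,"dx":0,"dy":0,"dz":0.05,"hand":1},{"wx":0,"wy":0,"wz":0,"dx":0,"dy":0,"dz":0.05,"hand":1},{"wx":0,"wy":0,"wz":0,"dx":0,"dy":0,"dz":0.03,"hand":1}]'
python3 -m jog '[{"wx":0,"wy":0,"wz":-0.021,"dx":0.03,"dy":0.018,"dz":0,"hand":1},{"wx":0,"wy":0,"wz":-0.021,"dx":0.06,"dy":0.036,"dz":0,"hand":1},{"wx":0,"wy":0,"wz":-0.021,"dx":0.061,"dy":0.036,"dz":0,"hand":1},{"wx":0,"wy":0,"wz":-0.021,"dx":0.061,"dy":0.036,"dz":0,"hand":1},{"wx":0,"wy":0,"wz":-0.021,"dx":0.061,"dy":0.035,"dz":0,"hand":1}]'
python3 -m jog '[{"wx":0,"wy":0,"wz":-0.021,"dx":0.061,"dy":0.036,"dz":0,"hand":1},{"wx":0,"wy":0,"wz":-0.021,"dx":0.061,"dy":0.036,"dz":0,"hand":1},{"wx":0,"wy":0,"wz":-0.021,"dx":0.061,"dy":0.036,"dz":0,"hand":1},{"wx":0,"wy":0,"wz":-0.021,"dx":0.061,"dy":0.035,"dz":0,"hand":1},{"wx":0,"wy":0,"wz":-0.021,"dx":0.061,"dy":0.035,"dz":0,"hand":1}]'
python3 -m jog '[{"wx":0,"wy":0,"wz":-0.021,"dx":0.061,"dy":0.036,"dz":0,"hand":1},{"wx":0,"wy":0,"wz":-0.021,"dx":0.061,"dy":0.036,"dz":0,"hand":1},{"wx":0,"wy":0,"wz":-0.021,"dx":0.061,"dy":0.036,"dz":0,"hand":1},{"wx":0,"wy":0,"wz":-0.021,"dx":0.061,"dy":0.035,"dz":0,"hand":1},{"wx":0,"wy":0,"wz":-0.021,"dx":0.061,"dy":0.035,"dz":0,"hand":1}]'
python3 -m jog '[{"wx":0,"wy":0,"wz":0,"dx":0.03,"dy":0.018,"dz":0,"hand":1},{"wx":0,"wy":0,"wz":0,"dx":0,"dy":0,"dz":0,"hand":1},{"wx":0,"wy":0,"wz":0,"dx":0,"dy":0,"dz":0,"hand":1},{"wx":0,"wy":0,"wz":0,"dx":0,"dy":0,"dz":0,"hand":1}]'
python3 - <<'E'
from h import *
im=r.snapshot("side");cv2.imwrite("pics/s3.png",im[30:230,150:430,::-1].repeat(2,0).repeat(2,1))
E
```

```text
clock: 12.28
tool_pos: [0.4515, -0.2289, 0.1917]
eef_rot: [0.713, 0.701, 0.0, 0.001]
contact_force: [1.3, -0.4, -3.0]
opening: 0.25
finger_force: 24.3
clock: 12.7
tool_pos: [0.5198, -0.1881, 0.1904]
eef_rot: [0.783, 0.622, -0.0, -0.0]
contact_force: [1.2, 0.5, -2.9]
opening: 0.247
finger_force: 24.2
clock: 13.12
tool_pos: [0.596, -0.1434, 0.1902]
eef_rot: [0.844, 0.536, -0.0, -0.0]
contact_force: [-0.4, -0.2, -2.9]
opening: 0.251
finger_force: 24.2
clock: 13.53
tool_pos: [0.6721, -0.0989, 0.1901]
eef_rot: [0.896, 0.445, -0.0, -0.001]
contact_force: [0.5, 0.4, -2.6]
opening: 0.25
finger_force: 24.3
clock: 13.87
tool_pos: [0.6782, -0.0964, 0.1897]
eef_rot: [0.895, 0.445, -0.001, 0.0]
contact_force: [-0.0, -0.7, -3.2]
opening: 0.248
finger_force: 24.2
```

View pics/s3.png

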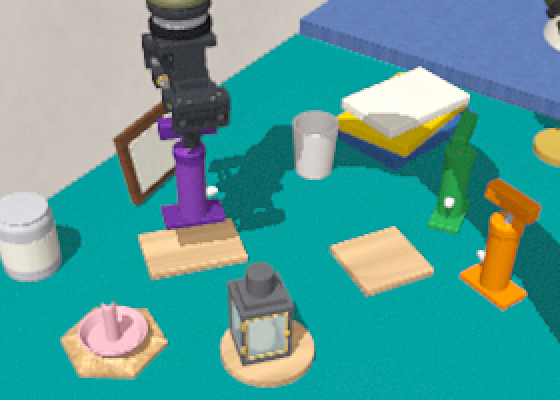

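The pump hangs upright over the oblong stand, at view pixel (193,215), aligned with it. Lowering now.

```bash
python3 -m jog '[{"wx":0,"wy":0,"wz":0,"dx":0,"dy":0,"dz":-0.04,"hand":1},{"wx":0,"wy":0,"wz":0,"dx":0,"dy":0,"dz":-0.05,"hand":1},{"wx":0,"wy":0,"wz":0,"dx":0,"dy":0,"dz":-0.05,"hand":1},{"wx":0,"wy":0,"wz":0,"dx":0,"dy":0,"dz":-0.03,"hand":1},{"wx":0,"wy":0,"wz":0,"dx":0,"dy":0,"dz":-0.01,"hand":1}]'
python3 -m jog '[{"wx":0,"wy":0,"wz":0,"dx":0,"dy":0,"dz":-0.006,"hand":1},{"wx":0,"wy":0,"wz":0,"dx":0,"dy":0,"dz":-0.006,"hand":1},{"wx":0,"wy":0,"wz":0,"dx":0,"dy":0,"dz":0,"hand":1},{"wx":0,"wy":0,"wz":0,"dx":0,"dy":0,"dz":0,"hand":1},{"wx":0,"wy":0,"wz":0,"dx":0,"dy":0,"dz":0,"hand":1}]'
```

```text
clock: 14.33
tool_pos: [0.6777, -0.095, 0.1421]
eef_rot: [0.895, 0.446, -0.002, -0.001]
contact_force: [-0.2, -0.6, -2.7]
opening: 0.251
finger_force: 24.2
clock: 14.75
tool_pos: [0.68, -0.0951, 0.1426]
eef_rot: [0.895, 0.446, 0.0, 0.0]
contact_force: [-0.4, -0.5, -2.1]
opening: 0.247
finger_force: 24.2
```

```bash
python3 -m jog '[{"wx":0,"wy":0,"wz":0,"dx":0,"dy":0,"dz":-0.005,"hand":1},{"wx":0,"wy":0,"wz":0,"dx":0,"dy":0,"dz":-0.004,"hand":1},{"wx":0,"wy":0,"wz":0,"dx":0,"dy":0,"dz":0,"hand":1},{"wx":0,"wy":0,"wz":0,"dx":0,"dy":0,"dz":0,"hand":1},{"wx":0,"wy":0,"wz":0,"dx":0,"dy":0,"dz":0,"hand":1}]'
```

```text
clock: 15.17
tool_pos: [0.6799, -0.095, 0.1401]
eef_rot: [0.895, 0.446, 0.0, 0.0]
contact_force: [0.2, 0.2, -1.4]
opening: 0.251
finger_force: 24.2
```

```bash
python3 -m jog '[{"wx":0,"wy":0,"wz":0,"dx":0,"dy":0,"dz":-0.004,"hand":1},{"wx":0,"wy":0,"wz":0,"dx":0,"dy":0,"dz":0,"hand":1},{"wx":0,"wy":0,"wz":0,"dx":0,"dy":0,"dz":0,"hand":1},{"wx":0,"wy":0,"wz":0,"dx":0,"dy":0,"dz":0,"hand":0.7},{"wx":0,"wy":0,"wz":0,"dx":0,"dy":0,"dz":0,"hand":0.5}]'
python3 -m jog '[{"wx":0,"wy":0,"wz":0,"dx":0,"dy":0,"dz":0,"hand":0},{"wx":0,"wy":0,"wz":0,"dx":0,"dy":0,"dz":0,"hand":0},{"wx":0,"wy":0,"wz":0,"dx":0,"dy":0,"dz":0,"hand":0},{"wx":0,"wy":0,"wz":0,"dx":0,"dy":0,"dz":0,"hand":0},{"wx":0,"wy":0,"wz":0,"dx":0,"dy":0,"dz":0,"hand":0}]'
python3 -m jog '[{"wx":0,"wy":0,"wz":0,"dx":0,"dy":0,"dz":0.04,"hand":0},{"wx":0,"wy":0,"wz":0,"dx":0,"dy":0,"dz":0.1,"hand":0},{"wx":0,"wy":0,"wz":0,"dx":0,"dy":0,"dz":0.1,"hand":0},{"wx":0,"wy":0,"wz":0,"dx":0,"dy":0,"dz":0.1,"hand":0},{"wx":0,"wy":0,"wz":0,"dx":0,"dy":0,"dz":0.1,"hand":0}]'
python3 -m jog '[{"wx":0,"wy":0,"wz":0,"dx":-0.078,"dy":0.041,"dz":0,"hand":0},{"wx":0,"wy":0,"wz":0,"dx":-0.078,"dy":0.041,"dz":0,"hand":0},{"wx":0,"wy":0,"wz":0,"dx":-0.078,"dy":0.041,"dz":0,"hand":0},{"wx":0,"wy":0,"wz":0,"dx":-0.078,"dy":0.041,"dz":0,"hand":0},{"wx":0,"wy":0,"wz":0,"dx":-0.078,"dy":0.041,"dz":0,"hand":0}]'
python3 -m jog '[{"wx":0,"wy":0,"wz":0,"dx":-0.078,"dy":0.041,"dz":0,"hand":0},{"wx":0,"wy":0,"wz":0,"dx":-0.078,"dy":0.041,"dz":0,"hand":0},{"wx":0,"wy":0,"wz":0,"dx":-0.078,"dy":0.041,"dz":0,"hand":0},{"wx":0,"wy":0,"wz":0,"dx":-0.078,"dy":0.041,"dz":0,"hand":0},{"wx":0,"wy":0,"wz":0,"dx":-0.078,"dy":0.041,"dz":0,"hand":0}]'
python3 -m jog '[{"wx":0,"wy":0,"wz":0,"dx":0,"dy":0,"dz":0,"hand":0},{"wx":0,"wy":0,"wz":0,"dx":0,"dy":0,"dz":0,"hand":0},{"wx":0,"wy":0,"wz":0,"dx":0,"dy":0,"dz":0,"hand":0}]'
python3 - <<'E'
from h import *
im=r.snapshot("side");cv2.imwrite("pics/s4.png",im[60:260,150:430,::-1].repeat(2,0).repeat(2,1))
E
```

```text
clock: 15.58
tool_pos: [0.6797, -0.095, 0.1388]
eef_rot: [0.895, 0.446, 0.0, 0.0]
contact_force: [-0.2, 0.4, 0.7]
opening: 0.355
finger_force: 0.0
clock: 16.0
tool_pos: [0.6795, -0.0949, 0.1386]
eef_rot: [0.895, 0.446, -0.0, -0.0]
contact_force: [-0.5, 0.2, 0.0]
opening: 0.729
finger_force: 0.0
clock: 16.42
tool_pos: [0.6796, -0.095, 0.2508]
eef_rot: [0.895, 0.446, 0.0, 0.0]
contact_force: [0.5, -0.6, -0.0]
opening: 1.003
finger_force: 0.0
clock: 16.83
tool_pos: [0.5813, -0.0433, 0.2497]
eef_rot: [0.895, 0.446, 0.001, 0.0]
contact_force: [-0.1, 0.4, 1.2]
opening: 1.0
finger_force: 0.0
clock: 17.25
tool_pos: [0.4839, 0.008, 0.2496]
eef_rot: [0.895, 0.446, 0.001, 0.0]
contact_force: [-0.1, -0.0, -0.9]
opening: 0.997
finger_force: 0.0
clock: 17.5
tool_pos: [0.4857, 0.0072, 0.2494]
eef_rot: [0.895, 0.446, 0.001, 0.001]
contact_force: [0.5, 0.4, 0.6]
opening: 0.999
finger_force: 0.0
```

View pics/s4.png

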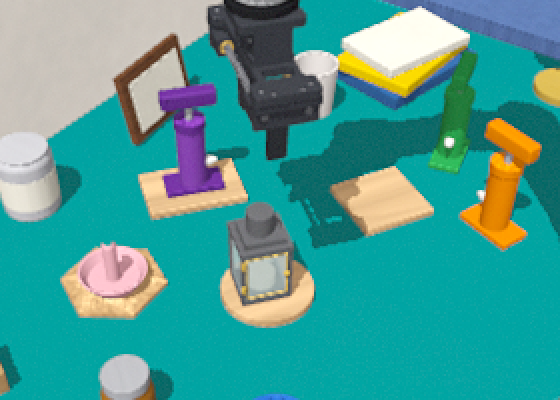

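The pump stands centred on the oblong stand (foot at view pixel (193,182)). Lantern next.

```bash
python3 -m jog '[{"wx":0,"wy":0,"wz":0,"dx":0,"dy":0,"dz":-0.13,"hand":0},{"wx":0,"wy":0,"wz":0,"dx":0,"dy":0,"dz":-0.13,"hand":0},{"wx":0,"wy":0,"wz":0,"dx":0,"dy":0,"dz":-0.12,"hand":0},{"wx":0,"wy":0,"wz":0,"dx":0,"dy":0,"dz":-0.06,"hand":0},{"wx":0,"wy":0,"wz":0,"dx":0,"dy":0,"dz":-0.04,"hand":0}]'
python3 -m jog '[{"wx":0,"wy":0,"wz":0,"dx":0,"dy":0,"dz":-0.04,"hand":0},{"wx":0,"wy":0,"wz":0,"dx":0,"dy":0,"dz":-0.034,"hand":0},{"wx":0,"wy":0,"wz":0,"dx":0,"dy":0,"dz":0,"hand":0},{"wx":0,"wy":0,"wz":0,"dx":0,"dy":0,"dz":0,"hand":0},{"wx":0,"wy":0,"wz":0,"dx":0,"dy":0,"dz":0,"hand":0.4}]' 8
python3 -m jog '[{"wx":0,"wy":0,"wz":0,"dx":0,"dy":0,"dz":0,"hand":0.5},{"wx":0,"wy":0,"wz":0,"dx":0,"dy":0,"dz":0,"hand":0.54},{"wx":0,"wy":0,"wz":0,"dx":0,"dy":0,"dz":0,"hand":0.56},{"wx":0,"wy":0,"wz":0,"dx":0,"dy":0,"dz":0,"hand":0.58},{"wx":0,"wy":0,"wz":0,"dx":0,"dy":0,"dz":0,"hand":0.6}]'
python3 -m jog '[{"wx":0,"wy":0,"wz":0,"dx":0,"dy":0,"dz":0,"hand":0.62},{"wx":0,"wy":0,"wz":0,"dx":0,"dy":0,"dz":0,"hand":0.64},{"wx":0,"wy":0,"wz":0,"dx":0,"dy":0,"dz":0,"hand":0.7},{"wx":0,"wy":0,"wz":0,"dx":0,"dy":0,"dz":0,"hand":1},{"wx":0,"wy":0,"wz":0,"dx":0,"dy":0,"dz":0,"hand":1}]'
python3 -m jog '[{"wx":0,"wy":0,"wz":0,"dx":0,"dy":0,"dz":0,"hand":1},{"wx":0,"wy":0,"wz":0,"dx":0,"dy":0,"dz":0,"hand":1},{"wx":0,"wy":0,"wz":0,"dx":0,"dy":0,"dz":0,"hand":1},{"wx":0,"wy":0,"wz":0,"dx":0,"dy":0,"dz":0,"hand":1}]' 30
```

```text
clock: 17.97
tool_pos: [0.4846, 0.0068, 0.1265]
eef_rot: [0.895, 0.445, -0.001, -0.0]
contact_force: [0.4, 1.1, 0.3]
opening: 1.001
finger_force: 0.0
clock: 18.38
tool_pos: [0.4852, 0.0074, 0.1106]
eef_rot: [0.895, 0.445, 0.001, 0.0]
contact_force: [-0.1, -0.7, -0.1]
opening: 0.94
finger_force: 0.0
clock: 18.8
tool_pos: [0.4847, 0.0075, 0.1105]
eef_rot: [0.895, 0.446, 0.0, 0.0]
contact_force: [-0.1, -1.2, 0.1]
opening: 0.567
finger_force: 0.0
clock: 19.22
tool_pos: [0.4844, 0.0076, 0.1102]
eef_rot: [0.895, 0.446, -0.0, -0.0]
contact_force: [-1.3, 0.4, 0.2]
opening: 0.384
finger_force: 8.0
clock: 19.55
tool_pos: [0.4845, 0.0075, 0.1102]
eef_rot: [0.895, 0.446, -0.0, -0.0]
contact_force: [-0.4, 1.1, 0.4]
opening: 0.373
finger_force: 30.0
```

```bash
python3 -m jog '[{"wx":0,"wy":0,"wz":0,"dx":0,"dy":0,"dz":0.03,"hand":1},{"wx":0,"wy":0,"wz":0,"dx":0,"dy":0,"dz":0.04,"hand":1},{"wx":0,"wy":0,"wz":0,"dx":0,"dy":0,"dz":0.05,"hand":1},{"wx":0,"wy":0,"wz":0,"dx":0,"dy":0,"dz":0.05,"hand":1},{"wx":0,"wy":0,"wz":0,"dx":0,"dy":0,"dz":0.03,"hand":1}]'
python3 -m jog '[{"wx":0,"wy":0,"wz":0.005,"dx":-0.006,"dy":-0.04,"dz":0,"hand":1},{"wx":0,"wy":0,"wz":0.008,"dx":-0.013,"dy":-0.08,"dz":0,"hand":1},{"wx":0,"wy":0,"wz":0.008,"dx":-0.013,"dy":-0.08,"dz":0,"hand":1},{"wx":0,"wy":0,"wz":0.008,"dx":-0.013,"dy":-0.08,"dz":0,"hand":1},{"wx":0,"wy":0,"wz":0.008,"dx":-0.013,"dy":-0.08,"dz":0,"hand":1}]'
python3 -m jog '[{"wx":0,"wy":0,"wz":0.008,"dx":-0.013,"dy":-0.08,"dz":0,"hand":1},{"wx":0,"wy":0,"wz":0.008,"dx":-0.013,"dy":-0.08,"dz":0,"hand":1},{"wx":0,"wy":0,"wz":0.008,"dx":-0.013,"dy":-0.08,"dz":0,"hand":1},{"wx":0,"wy":0,"wz":0.008,"dx":-0.013,"dy":-0.08,"dz":0,"hand":1},{"wx":0,"wy":0,"wz":0.008,"dx":-0.013,"dy":-0.08,"dz":0,"hand":1}]'
python3 -m jog '[{"wx":0,"wy":0,"wz":0.008,"dx":-0.013,"dy":-0.08,"dz":0,"hand":1},{"wx":0,"wy":0,"wz":0.008,"dx":-0.013,"dy":-0.08,"dz":0,"hand":1},{"wx":0,"wy":0,"wz":0.008,"dx":-0.006,"dy":-0.04,"dz":0,"hand":1},{"wx":0,"wy":0,"wz":0,"dx":0,"dy":0,"dz":0,"hand":1},{"wx":0,"wy":0,"wz":0,"dx":0,"dy":0,"dz":0,"hand":1}]'
python3 -m jog '[{"wx":0,"wy":0,"wz":0,"dx":0,"dy":0,"dz":-0.03,"hand":1},{"wx":0,"wy":0,"wz":0,"dx":0,"dy":0,"dz":-0.04,"hand":1},{"wx":0,"wy":0,"wz":0,"dx":0,"dy":0,"dz":-0.05,"hand":1},{"wx":0,"wy":0,"wz":0,"dx":0,"dy":0,"dz":-0.05,"hand":1},{"wx":0,"wy":0,"wz":0,"dx":0,"dy":0,"dz":-0.01,"hand":1}]'
python3 -m jog '[{"wx":0,"wy":0,"wz":0,"dx":0,"dy":0,"dz":0,"hand":1},{"wx":0,"wy":0,"wz":0,"dx":0,"dy":0,"dz":-0.004,"hand":1},{"wx":0,"wy":0,"wz":0,"dx":0,"dy":0,"dz":0,"hand":1},{"wx":0,"wy":0,"wz":0,"dx":0,"dy":0,"dz":0,"hand":1},{"wx":0,"wy":0,"wz":0,"dx":0,"dy":0,"dz":0,"hand":1}]'
python3 - <<'E'
from h import *
im=r.snapshot("side");cv2.imwrite("pics/s5.png",im[60:260,150:430,::-1].repeat(2,0).repeat(2,1))
E
```

```text
clock: 19.97
tool_pos: [0.4849, 0.0073, 0.1615]
eef_rot: [0.895, 0.445, 0.001, 0.0]
contact_force: [0.2, -0.0, -3.4]
opening: 0.376
finger_force: 30.0
clock: 20.38
tool_pos: [0.4691, -0.0844, 0.1597]
eef_rot: [0.878, 0.479, -0.001, -0.0]
contact_force: [0.2, -0.1, -3.6]
opening: 0.38
finger_force: 30.0
clock: 20.8
tool_pos: [0.4525, -0.1844, 0.1596]
eef_rot: [0.858, 0.513, -0.001, -0.0]
contact_force: [-0.6, 0.3, -2.6]
opening: 0.378
finger_force: 30.0
clock: 21.22
tool_pos: [0.4449, -0.2331, 0.1597]
eef_rot: [0.846, 0.533, -0.0, -0.0]
contact_force: [-0.5, 0.9, -2.7]
opening: 0.377
finger_force: 30.0
clock: 21.63
tool_pos: [0.4451, -0.2305, 0.1133]
eef_rot: [0.845, 0.535, -0.001, -0.002]
contact_force: [-0.3, 0.2, -1.8]
opening: 0.371
finger_force: 30.0
clock: 22.05
tool_pos: [0.4462, -0.2326, 0.1147]
eef_rot: [0.846, 0.534, 0.0, 0.0]
contact_force: [-0.2, -0.1, -3.4]
opening: 0.376
finger_force: 30.0
```

View pics/s5.png

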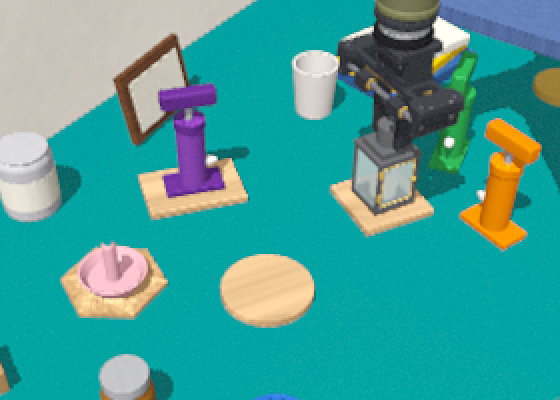

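The lantern is just above the square stand, centred at view pixel (383,195).

```bash
python3 -m jog '[{"wx":0,"wy":0,"wz":0,"dx":0,"dy":0,"dz":-0.008,"hand":1},{"wx":0,"wy":0,"wz":0,"dx":0,"dy":0,"dz":-0.005,"hand":1},{"wx":0,"wy":0,"wz":0,"dx":0,"dy":0,"dz":-0.004,"hand":1},{"wx":0,"wy":0,"wz":0,"dx":0,"dy":0,"dz":0,"hand":1},{"wx":0,"wy":0,"wz":0,"dx":0,"dy":0,"dz":0,"hand":1}]'
```

```text
clock: 22.52
tool_pos: [0.4457, -0.2325, 0.1102]
eef_rot: [0.846, 0.534, -0.0, 0.0]
contact_force: [-0.9, -0.1, 2.5]
opening: 0.376
finger_force: 30.0
```

```bash
python3 -m jog '[{"wx":0,"wy":0,"wz":0,"dx":0,"dy":0,"dz":0,"hand":0.6},{"wx":0,"wy":0,"wz":0,"dx":0,"dy":0,"dz":0,"hand":0.4},{"wx":0,"wy":0,"wz":0,"dx":0,"dy":0,"dz":0,"hand":0},{"wx":0,"wy":0,"wz":0,"dx":0,"dy":0,"dz":0,"hand":0},{"wx":0,"wy":0,"wz":0,"dx":0,"dy":0,"dz":0,"hand":0}]'
python3 -m jog '[{"wx":0,"wy":0,"wz":0,"dx":0,"dy":0,"dz":0,"hand":0},{"wx":0,"wy":0,"wz":0,"dx":0,"dy":0,"dz":0,"hand":0},{"wx":0,"wy":0,"wz":0,"dx":0,"dy":0,"dz":0.04,"hand":0},{"wx":0,"wy":0,"wz":0,"dx":0,"dy":0,"dz":0.12,"hand":0},{"wx":0,"wy":0,"wz":0,"dx":0,"dy":0,"dz":0.12,"hand":0}]'
python3 -m jog '[{"wx":0,"wy":0,"wz":0,"dx":0,"dy":0,"dz":0.14,"hand":0},{"wx":0,"wy":0,"wz":0,"dx":0,"dy":0,"dz":0.14,"hand":0}]'
python3 -m jog '[{"wx":0,"wy":0,"wz":0,"dx":0.054,"dy":0.091,"dz":0,"hand":0},{"wx":0,"wy":0,"wz":0,"dx":0.054,"dy":0.091,"dz":0,"hand":0},{"wx":0,"wy":0,"wz":0,"dx":0.053,"dy":0.091,"dz":0,"hand":0},{"wx":0,"wy":0,"wz":0,"dx":0.054,"dy":0.092,"dz":0,"hand":0},{"wx":0,"wy":0,"wz":0,"dx":0.053,"dy":0.092,"dz":0,"hand":0}]'
python3 -m jog '[{"wx":0,"wy":0,"wz":0,"dx":0.054,"dy":0.091,"dz":0,"hand":0},{"wx":0,"wy":0,"wz":0,"dx":0.054,"dy":0.091,"dz":0,"hand":0},{"wx":0,"wy":0,"wz":0,"dx":0.053,"dy":0.091,"dz":0,"hand":0},{"wx":0,"wy":0,"wz":0,"dx":0.054,"dy":0.092,"dz":0,"hand":0},{"wx":0,"wy":0,"wz":0,"dx":0.053,"dy":0.092,"dz":0,"hand":0}]'
python3 -m jog '[{"wx":0,"wy":0,"wz":0,"dx":0.054,"dy":0.091,"dz":0,"hand":0},{"wx":0,"wy":0,"wz":0,"dx":0.054,"dy":0.091,"dz":0,"hand":0},{"wx":0,"wy":0,"wz":0,"dx":0.053,"dy":0.091,"dz":0,"hand":0},{"wx":0,"wy":0,"wz":0,"dx":0.054,"dy":0.092,"dz":0,"hand":0},{"wx":0,"wy":0,"wz":0,"dx":0.053,"dy":0.092,"dz":0,"hand":0}]'
python3 -m jog '[{"wx":0,"wy":0,"wz":0,"dx":0,"dy":0,"dz":0,"hand":0},{"wx":0,"wy":0,"wz":0,"dx":0,"dy":0,"dz":0,"hand":0},{"wx":0,"wy":0,"wz":0,"dx":0,"dy":0,"dz":0,"hand":0}]'
```

```text
clock: 22.93
tool_pos: [0.446, -0.2325, 0.11]
eef_rot: [0.846, 0.534, 0.0, 0.0]
contact_force: [0.8, 0.7, 0.4]
opening: 0.683
finger_force: 0.0
clock: 23.35
tool_pos: [0.4448, -0.232, 0.1799]
eef_rot: [0.846, 0.534, -0.001, -0.001]
contact_force: [0.1, -0.7, -0.2]
opening: 0.999
finger_force: 0.0
clock: 23.52
tool_pos: [0.4452, -0.2322, 0.2512]
eef_rot: [0.846, 0.534, -0.0, -0.001]
contact_force: [0.6, -0.7, -0.0]
opening: 1.0
finger_force: 0.0
clock: 23.93
tool_pos: [0.5132, -0.1172, 0.2501]
eef_rot: [0.846, 0.534, 0.0, 0.0]
contact_force: [0.8, 0.4, -0.2]
opening: 1.0
finger_force: 0.0
clock: 24.35
tool_pos: [0.5802, -0.0029, 0.2499]
eef_rot: [0.846, 0.534, -0.0, -0.0]
contact_force: [1.0, 0.4, -0.1]
opening: 1.001
finger_force: 0.0
clock: 24.77
tool_pos: [0.6471, 0.1113, 0.2498]
eef_rot: [0.846, 0.534, -0.0, 0.0]
contact_force: [0.4, -0.3, -1.1]
opening: 1.0
finger_force: 0.0
clock: 25.02
tool_pos: [0.6463, 0.1091, 0.2496]
eef_rot: [0.846, 0.533, -0.001, 0.0]
contact_force: [-1.0, -0.3, -0.0]
opening: 0.999
finger_force: 0.0
```

```bash
python3 -m jog '[{"wx":0,"wy":0,"wz":0,"dx":0,"dy":0.003,"dz":-0.14,"hand":0},{"wx":0,"wy":0,"wz":0,"dx":0,"dy":0,"dz":-0.14,"hand":0},{"wx":0,"wy":0,"wz":0,"dx":0,"dy":0,"dz":-0.14,"hand":0},{"wx":0,"wy":0,"wz":0,"dx":0,"dy":0,"dz":-0.14,"hand":0},{"wx":0,"wy":0,"wz":0,"dx":0,"dy":0,"dz":-0.08,"hand":0}]'
python3 -m jog '[{"wx":0,"wy":0,"wz":0,"dx":0,"dy":0,"dz":-0.07,"hand":0},{"wx":0,"wy":0,"wz":0,"dx":0,"dy":0,"dz":-0.06,"hand":0},{"wx":0,"wy":0,"wz":0,"dx":0,"dy":0,"dz":-0.055,"hand":0},{"wx":0,"wy":0,"wz":0,"dx":0,"dy":0,"dz":0,"hand":0},{"wx":0,"wy":0,"wz":0,"dx":0,"dy":0,"dz":0,"hand":0}]'
python3 -m jog '[{"wx":0,"wy":0,"wz":0,"dx":0,"dy":0,"dz":0,"hand":0.6},{"wx":0,"wy":0,"wz":0,"dx":0,"dy":0,"dz":0,"hand":0.7},{"wx":0,"wy":0,"wz":0,"dx":0,"dy":0,"dz":0,"hand":0.7},{"wx":0,"wy":0,"wz":0,"dx":0,"dy":0,"dz":0,"hand":0.7},{"wx":0,"wy":0,"wz":0,"dx":0,"dy":0,"dz":0,"hand":0.7}]' 8
python3 -m jog '[{"wx":0,"wy":0,"wz":0,"dx":0,"dy":0,"dz":0,"hand":0.72},{"wx":0,"wy":0,"wz":0,"dx":0,"dy":0,"dz":0,"hand":0.75},{"wx":0,"wy":0,"wz":0,"dx":0,"dy":0,"dz":0,"hand":0.78},{"wx":0,"wy":0,"wz":0,"dx":0,"dy":0,"dz":0,"hand":0.8},{"wx":0,"wy":0,"wz":0,"dx":0,"dy":0,"dz":0,"hand":0.85}]'
python3 -m jog '[{"wx":0,"wy":0,"wz":0,"dx":0,"dy":0,"dz":0,"hand":1},{"wx":0,"wy":0,"wz":0,"dx":0,"dy":0,"dz":0,"hand":1},{"wx":0,"wy":0,"wz":0,"dx":0,"dy":0,"dz":0,"hand":1},{"wx":0,"wy":0,"wz":0,"dx":0,"dy":0,"dz":0,"hand":1},{"wx":0,"wy":0,"wz":0,"dx":0,"dy":0,"dz":0,"hand":1}]' 15
python3 - <<'E'
from h import *
im=r.snapshot("side");cv2.imwrite("pics/s6.png",im[60:260,150:430,::-1].repeat(2,0).repeat(2,1))
E
```

```text
clock: 25.43
tool_pos: [0.6443, 0.1078, 0.0864]
eef_rot: [0.846, 0.533, -0.003, -0.0]
contact_force: [-0.4, -0.4, -0.4]
opening: 1.003
finger_force: 0.0
clock: 25.85
tool_pos: [0.6464, 0.1098, 0.0435]
eef_rot: [0.846, 0.533, -0.001, 0.0]
contact_force: [0.6, -0.6, 0.5]
opening: 1.002
finger_force: 0.0
clock: 26.27
tool_pos: [0.6471, 0.1111, 0.0443]
eef_rot: [0.846, 0.534, 0.0, 0.0]
contact_force: [0.4, 0.2, -0.8]
opening: 0.645
finger_force: 0.0
clock: 26.68
tool_pos: [0.6468, 0.111, 0.0437]
eef_rot: [0.846, 0.534, -0.0, 0.0]
contact_force: [1.1, 0.3, -0.6]
opening: 0.27
finger_force: 0.0
clock: 27.1
tool_pos: [0.647, 0.1109, 0.0438]
eef_rot: [0.846, 0.534, 0.0, 0.0]
contact_force: [0.7, 0.0, -1.0]
opening: 0.192
finger_force: 15.0
```

View pics/s6.png

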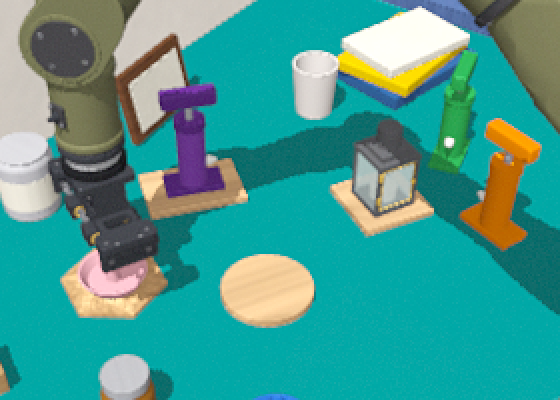

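The lantern stands on the square stand and the dish is gripped. Now the dish goes to the round stand, which shows at view pixel (268,288).

```bash
python3 -m jog '[{"wx":0,"wy":0,"wz":0,"dx":0,"dy":0,"dz":0.03,"hand":1},{"wx":0,"wy":0,"wz":0,"dx":0,"dy":0,"dz":0.04,"hand":1},{"wx":0,"wy":0,"wz":0,"dx":0,"dy":0,"dz":0.04,"hand":1},{"wx":0,"wy":0,"wz":0,"dx":0,"dy":0,"dz":0.04,"hand":1},{"wx":0,"wy":0,"wz":0,"dx":0,"dy":0,"dz":0.03,"hand":1}]'
python3 -m jog '[{"wx":0,"wy":0,"wz":0,"dx":-0.04,"dy":-0.024,"dz":0,"hand":1},{"wx":0,"wy":0,"wz":0,"dx":-0.07,"dy":-0.043,"dz":0,"hand":1},{"wx":0,"wy":0,"wz":0,"dx":-0.08,"dy":-0.048,"dz":0,"hand":1},{"wx":0,"wy":0,"wz":0,"dx":-0.08,"dy":-0.048,"dz":0,"hand":1},{"wx":0,"wy":0,"wz":0,"dx":-0.08,"dy":-0.048,"dz":0,"hand":1}]'
python3 -m jog '[{"wx":0,"wy":0,"wz":0,"dx":-0.08,"dy":-0.048,"dz":0,"hand":1},{"wx":0,"wy":0,"wz":0,"dx":-0.08,"dy":-0.048,"dz":0,"hand":1},{"wx":0,"wy":0,"wz":0,"dx":-0.08,"dy":-0.049,"dz":0,"hand":1},{"wx":0,"wy":0,"wz":0,"dx":-0.06,"dy":-0.037,"dz":0,"hand":1},{"wx":0,"wy":0,"wz":0,"dx":-0.04,"dy":-0.024,"dz":0,"hand":1}]'
python3 -m jog '[{"wx":0,"wy":0,"wz":0,"dx":0,"dy":0,"dz":0,"hand":1},{"wx":0,"wy":0,"wz":0,"dx":0,"dy":0,"dz":0,"hand":1},{"wx":0,"wy":0,"wz":0,"dx":0,"dy":0,"dz":-0.03,"hand":1},{"wx":0,"wy":0,"wz":0,"dx":0,"dy":0,"dz":-0.05,"hand":1},{"wx":0,"wy":0,"wz":0,"dx":0,"dy":0,"dz":-0.04,"hand":1}]'
python3 -m jog '[{"wx":0,"wy":0,"wz":0,"dx":0,"dy":0,"dz":-0.015,"hand":1},{"wx":0,"wy":0,"wz":0,"dx":0,"dy":0,"dz":0,"hand":1},{"wx":0,"wy":0,"wz":0,"dx":0,"dy":0,"dz":0,"hand":1},{"wx":0,"wy":0,"wz":0,"dx":0,"dy":0,"dz":0,"hand":1}]'
```

```text
clock: 27.57
tool_pos: [0.6474, 0.1112, 0.0907]
eef_rot: [0.846, 0.534, 0.001, 0.0]
contact_force: [0.6, -0.4, -1.8]
opening: 0.197
finger_force: 15.0
clock: 27.98
tool_pos: [0.5588, 0.0578, 0.0897]
eef_rot: [0.846, 0.534, 0.001, 0.0]
contact_force: [0.8, -0.3, -2.2]
opening: 0.195
finger_force: 15.0
clock: 28.4
tool_pos: [0.4727, 0.0053, 0.0896]
eef_rot: [0.846, 0.533, -0.001, 0.0]
contact_force: [0.2, -0.6, -1.5]
opening: 0.196
finger_force: 15.0
clock: 28.82
tool_pos: [0.4763, 0.0078, 0.0581]
eef_rot: [0.845, 0.534, 0.002, 0.0]
contact_force: [0.2, 0.9, -2.0]
opening: 0.197
finger_force: 15.0
clock: 29.15
tool_pos: [0.475, 0.0071, 0.0552]
eef_rot: [0.846, 0.534, 0.001, 0.0]
contact_force: [0.6, -0.5, -2.6]
opening: 0.198
finger_force: 15.0
```

```bash
python3 -m jog '[{"wx":0,"wy":0,"wz":0,"dx":0,"dy":0,"dz":-0.01,"hand":1},{"wx":0,"wy":0,"wz":0,"dx":0,"dy":0,"dz":-0.007,"hand":1},{"wx":0,"wy":0,"wz":0,"dx":0,"dy":0,"dz":-0.005,"hand":1},{"wx":0,"wy":0,"wz":0,"dx":0,"dy":0,"dz":0,"hand":1},{"wx":0,"wy":0,"wz":0,"dx":0,"dy":0,"dz":0,"hand":1}]'
```

```text
clock: 29.57
tool_pos: [0.4746, 0.0067, 0.0496]
eef_rot: [0.846, 0.534, 0.0, 0.0]
contact_force: [0.9, 0.2, 0.3]
opening: 0.199
finger_force: 15.0
```

```bash
python3 -m jog '[{"wx":0,"wy":0,"wz":0,"dx":0,"dy":0,"dz":0,"hand":0.7},{"wx":0,"wy":0,"wz":0,"dx":0,"dy":0,"dz":0,"hand":0.4},{"wx":0,"wy":0,"wz":0,"dx":0,"dy":0,"dz":0,"hand":0},{"wx":0,"wy":0,"wz":0,"dx":0,"dy":0,"dz":0,"hand":0},{"wx":0,"wy":0,"wz":0,"dx":0,"dy":0,"dz":0,"hand":0}]'
python3 -m jog '[{"wx":0,"wy":0,"wz":0,"dx":0,"dy":0,"dz":0,"hand":0},{"wx":0,"wy":0,"wz":0,"dx":0,"dy":0,"dz":0,"hand":0},{"wx":0,"wy":0,"wz":0,"dx":0,"dy":0,"dz":0.04,"hand":0},{"wx":0,"wy":0,"wz":0,"dx":0,"dy":0,"dz":0.12,"hand":0},{"wx":0,"wy":0,"wz":0,"dx":0,"dy":0,"dz":0.14,"hand":0}]'
python3 -m jog '[{"wx":0,"wy":0,"wz":0,"dx":0,"dy":0,"dz":0.14,"hand":0},{"wx":0,"wy":0,"wz":0,"dx":0,"dy":0,"dz":0.14,"hand":0},{"wx":0,"wy":0,"wz":0,"dx":0,"dy":0,"dz":0.14,"hand":0},{"wx":0,"wy":0,"wz":0,"dx":0,"dy":0,"dz":0.1,"hand":0}]'
python3 -m jog '[{"wx":0,"wy":0,"wz":0,"dx":0,"dy":0.1,"dz":0,"hand":0},{"wx":0,"wy":0,"wz":0,"dx":0,"dy":0.14,"dz":0,"hand":0},{"wx":0,"wy":0,"wz":0,"dx":0,"dy":0.14,"dz":0,"hand":0},{"wx":0,"wy":0,"wz":0,"dx":0,"dy":0.14,"dz":0,"hand":0},{"wx":0,"wy":0,"wz":0,"dx":0,"dy":0.14,"dz":0,"hand":0}]'
python3 -m jog '[{"wx":0,"wy":0,"wz":0,"dx":0,"dy":0.1,"dz":0,"hand":0},{"wx":0,"wy":0,"wz":0,"dx":0,"dy":0,"dz":0,"hand":0},{"wx":0,"wy":0,"wz":0,"dx":0,"dy":0,"dz":0,"hand":0},{"wx":0,"wy":0,"wz":0,"dx":0,"dy":0,"dz":0,"hand":0}]'
python3 - <<'E'
from h import *
for n in("top","side"):
    im=r.snapshot(n)[:,:,::-1]; a=im[95:305,100:460] if n=="top" else im[70:300,90:450]
    cv2.imwrite(f"pics/{n}7.png",cv2.resize(a,None,fx=2.2,fy=2.2,interpolation=cv2.INTER_CUBIC))
E
```

```text
clock: 29.98
tool_pos: [0.4743, 0.0067, 0.0495]
eef_rot: [0.846, 0.534, 0.0, 0.0]
contact_force: [0.5, 0.1, -0.3]
opening: 0.544
finger_force: 0.0
clock: 30.4
tool_pos: [0.4729, 0.0067, 0.124]
eef_rot: [0.845, 0.534, -0.002, -0.001]
contact_force: [1.0, -0.3, -0.9]
opening: 0.931
finger_force: 0.0
clock: 30.73
tool_pos: [0.4747, 0.0068, 0.2574]
eef_rot: [0.846, 0.534, 0.001, 0.001]
contact_force: [1.0, -1.1, -0.7]
opening: 0.998
finger_force: 0.0
clock: 31.15
tool_pos: [0.4739, 0.1729, 0.2546]
eef_rot: [0.846, 0.533, -0.0, 0.0]
contact_force: [0.5, 0.3, -0.5]
opening: 1.0
finger_force: 0.0
clock: 31.48
tool_pos: [0.4741, 0.1954, 0.2542]
eef_rot: [0.846, 0.533, -0.001, 0.001]
contact_force: [-0.1, -1.1, -0.4]
opening: 1.003
finger_force: 0.0
```

View pics/top7.png

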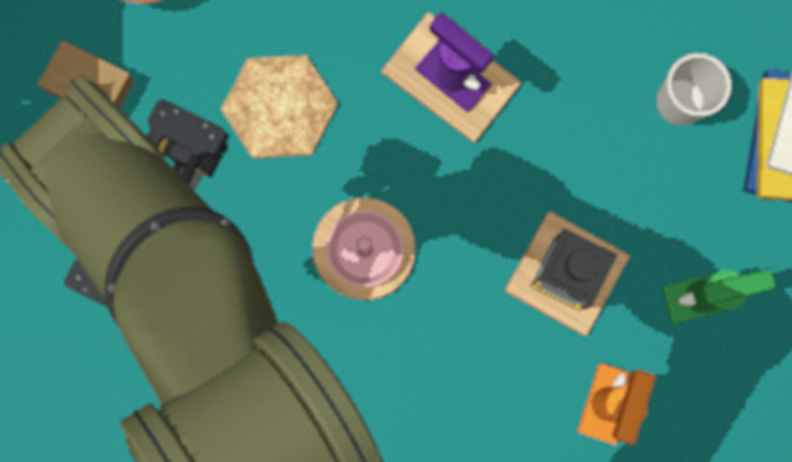

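View pics/side7.png

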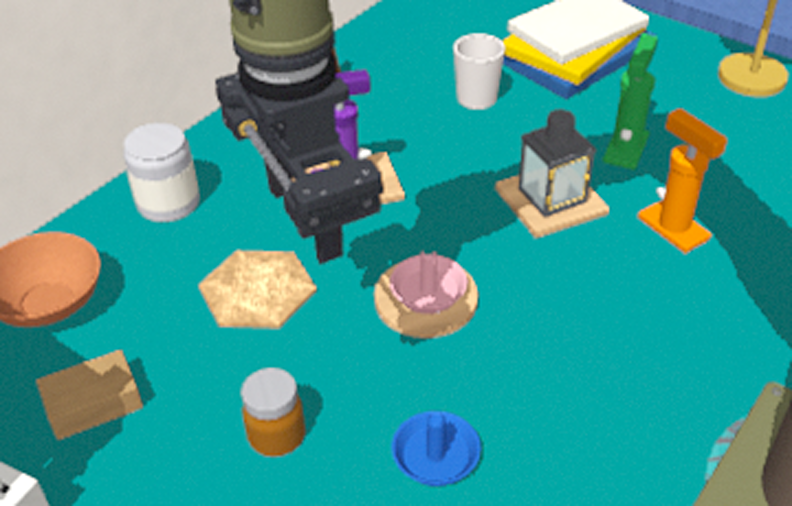

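Every thing is upright on its own stand: dish at (365,247), lantern at (578,268) and pump at (457,75) in the top crop. The mat is empty and the bystanders haven't moved. One numeric check before handing in.

```bash
python3 - <<'E'
from h import *
print("dish",T(365,247,.032)-[.4748,.0067],"lantern",T(585,264,.136)-[.446,-.233],"pump bar",np.mean([T(u,v,.172) for u,v in[(442,13),(493,49),(482,68),(431,33)]],0)-[.680,-.096], "pump foot",(T(490,92,.022)+T(417,71,.022))/2-[.680,-.096])
E
```

```text
dish [-0.00082603 -0.00212218] lantern [-0.00077723  0.00082657] pump bar [-0.00096928 -0.00283098] pump foot [-0.00698605 -0.00291985]
```

```bash
python3 -c "
from plant import r
print(r.finish_job())"
```

```text
the job is handed in; nothing more can be done
None
```

I handed the job in at about 31.6 s: lantern, dish and pump are upright and released, each within about 8 mm of the centre of its own stand by the camera check; the dish was parked on the cork mat along the way, and the mat is now empty with the jar, cup and box undisturbed.

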